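# Unlock a desiccator box, break its lid seal and hold it ajar

## Task

Slide the lock with the red fin on the front of the white desiccator box all the way along its rail to the stop on the left (green) side, so that it frees the lid. Then grip the lid's steel bar handle, pull the lid up until its sticky seal lets go, and hold it just ajar, with its front edge about 2 cm up, never letting it fly open beyond 4 cm. Finish while still holding the lid open by its handle, the lock still at its stop, and leave the brown bottle and the bench timer undisturbed.

Things in the scene. Friction and masses are not known exactly. Their poses are not given: they have to be found in the camera images.
- dry_box: White desiccator box fixed to the worktop, 130 (x) x 180 (y) x 60 mm high, with a hinged clear lid on top. Origin: centre of its underside; +x to its rear (hinge side), -x to its front, +y to the left seen from the front, z up. A rail for the lock runs along y on its front, reaching 34 mm out, with a red mark (locked, right) and a green mark (free, left).
- lock (a joint): Slide of the locking carriage on the front rail, m. 0 = locked (right, red mark); grows towards the box's +y (left); 0.085 = at the left end stop (green mark), lid free. Starts between 0 and 0.03. Its hook lies over the lid's steel tongue and blocks the lid up to about 0.065. About 2 N friction, no spring: it stays where it is left.
- lock_grip (a point): Point to grip the red fin of the locking carriage: centre of the fin, 106 mm above the worktop, 92 mm in front of the box's origin; moves with the carriage. The fin stands upright, 20 mm wide (box y) x 14 mm thick (box x), from 78 to 119 mm above the worktop; below it is a black block 24 mm wide.
- lid (a joint): Lid hinge, rad: 0 = shut, positive = open, stop at 0.36. The front edge is 135 mm from the axis: 0.15 rad is a 20 mm gap. The seal keeps it shut until the upward pull at the handle reaches about 12 to 17 N; over the first 0.05 rad the pull needed drops to the lid's own weight, 2 to 4 N. Let go, it falls shut.
- lid_hinge (a point): Point on the lid's hinge axis, which lies along the box's y: 66 mm behind the box's origin and 62 mm up. Fixed to the box.
- handle_grip (a point): Middle of the handle's sleeve, to be gripped here from above, fingers closing along the box's x. Moves with the lid: 101 mm in front of the hinge axis and 41 mm above it when shut (103 mm above the worktop).
- lid_handle: Steel bar handle on the lid: a round sleeve of 12 mm diameter, 60 mm long, along the box's y, turning freely about its own axis between two posts 72 mm apart, its axis 32 mm above the lid's top (the lid's top is 71 mm above the worktop when shut). Origin: middle of the sleeve.
- brown_bottle: Brown reagent bottle with black cap, 48 mm diameter, 105 mm high, standing loose to the left of the box. Origin: centre of its underside. Leave it alone.
- bench_timer: Small pale bench timer lying on its back, 66 x 62 x 18 mm, loose to the right of the box. Origin: centre of its underside. Leave it alone.

How it is judged (in metres and radians):
On the way, in this order (a step that is already met when the one before it is completed fails the run):
1. the lock is slid to its left stop (within 7 mm), the lid still shut (value of joint lock above 0.078 m and value of joint lid below 0.04 rad), for 0.2 s.
2. the seal is broken: the lid is lifted free by its handle (value of joint lid above 0.06 rad and contact force between the fingers and lid_handle above 1 N), for 0.1 s.
At the end, for the whole second after the job is handed in: The lid is held still between 0.075 and 0.23 rad (front edge about 1 to 3 cm up) by the fingers on its handle (over 2 N), and the lock is within 7 mm of its left stop (value of joint lid between 0.075 and 0.23 rad and velocity of joint lid between -0.05 and 0.05 rad/s and contact force between the fingers and lid_handle above 2 N and value of joint lock above 0.078 m); the arm keeps its last pose, push and grip.
It fails at once if the lid flies open (front edge over 4 cm up) (value of joint lid above 0.31 rad).
It fails at once if the brown bottle is shifted by over 2 cm or tipped (distance of brown_bottle from where it was at the start of the episode above 0.02 m or angle between brown_bottle's own z axis and vertical above 0.3 rad).
It fails at once if the bench timer is shifted by over 2 cm (distance of bench_timer from where it was at the start of the episode above 0.02 m).
It also fails if it takes over 45 s, if anything falls off the work surface, if the arm or the gripper's body presses on something with over 40 N, if the wrist force passes 120 N, or if a joint passes its speed limit or range.

## Robot

A 6-joint arm with a two-finger parallel gripper is mounted at the origin on a cart in front of the work surface, level with it; the furniture and walls round the work are solid. World frame = base frame: x ahead of the robot, y to its left, z up, the work surface at z = 0. Lengths are in m, angles in degrees, forces in N, time in s.
With the tool pointing down it reaches from about 0.275 to 0.75 m from the base axis. Payload 10.2 kg.
Tool frame: the origin (TCP) lies midway between the tips of the shut fingers; the grasp point (between the pads) lies 19 mm behind it (arm.tcp_to_grasp is the distance from the TCP to the grasp point, in m); z points along the fingers, y is the line along which they close (so a half turn about z gives the same grasp; the last joint's range is limited). The gripper opens to 88 mm and grips with 3 to 60 N. Pads are 18 mm wide; open, the fingers measure 123 mm over their backs; the gripper's body (75 mm by 187 mm) begins 45 mm behind the grasp point.
Start: joints at [56.986, 17.928, 85.812, -0, 76.261, -12.8], TCP at [0.181, 0.493, 0.239] pointing down, gripper open.
Joint ranges: [-168.41, 168.41], [-55.51, 124.54], [10.69, 146.95], [-70.63, 250.63], [1, 178], [-165.06, 165.06]. Speed limits (degrees/s): [136.94, 136.94, 172.46, 180, 180, 180].

## Interface

Orientations are given as a 3x3 rotation matrix whose columns are the frame's x, y, z axes.
In Python, from station import arm, grab_frame, spotter gives the robot as it stands. Calls block until the motion is done:
- arm.move_to(position, orientation): joint-space move of the TCP to a pose.
- arm.line_to(position, ori=None, speed=0.15, max_force=None): straight line of the TCP; ori=None keeps the orientation; speed is the mean speed in m/s. With max_force (N) it stops when the force on the tool has changed by that much, and returns True; else False.
- arm.set_joints(angles): joint-space move.
- arm.move_gripper(opening, effort=None): finger opening in m; effort is the grip in N (None keeps the last); returns when the fingers have stopped.
- arm.wait(seconds).
- arm.solve_ik(position, orientation): joint angles nearest the present ones, or None.
- arm.observe(): the state.
- grab_frame(name): name is "scene" or "top" or "wrist"; returns a dict with "color" (400x640x3 uint8, red, green, blue), "intrinsics" (3x3 intrinsics, pixels), "R" (3x3) and "t" (3): a world point X has camera coordinates R X + t; the wrist camera has in their place "T_tool_cam" (4x4, takes a point from camera to tool coordinates, whose origin is the TCP and whose axes are the flange's). Camera axes: x right, y down, z forward; pixel columns grow to the right and rows downward; lengths in m; the calibration is good to about 2 mm. The wrist camera is an equidistant fisheye: a pixel r from the principal point sees the ray r / f radians off the axis. A picture is of the moment at which its call begins: read the wrist's pose just before it. There is no depth.
A pose or a line that the arm cannot do raises arm.IKError and nothing moves.
- arm.hand_in(): hands the job in; it is judged then, once.
Trained networks look in a picture, given as the dict that the camera call returned (one of the last four; its "shot" number tells which), for a name from the list of things; names that differ only in an ending like _2 or _b are one class to them, and where a whole thing is asked for, a point or a joint stands for the part that bears it (a point fixed in the world has none). Each returns a list of dicts, best first, with "confidence" (0 to 1); they miss things now and then, are a little off and sometimes report something else, mostly with a low value. They report only what shows in the picture. A call takes as long as a camera call.
- spotter.silhouettes(picture, query): "mask" (400x640 bool, what is visible of it).
- spotter.mark_of(picture, query): "xyz" ([x, y, z] in m, in world coordinates, good to about 4 mm: a listed point, or the origin of a listed thing).
The state is a dict: "t": time; "qpos": joint angles; "qvel": joint speeds; "joint_efforts": joint torques, N m; "tool_pos": TCP position; "tool_rot": TCP orientation; "force": force on the tool from outside, world axes, zero at the start; "wrist_torque": the same for the moment, N m; "grip_width": finger opening in m; "finger_force": force on a finger pad.
Only numpy, scipy, OpenCV 4.12 (cv2) and the standard library are available. Lean on these libraries where they do the work, as an engineer would, in place of code of your own. Each camera call takes 0.05 s, during which the arm holds its last target. There are 200 camera calls.

## Working session

There is one attempt and no reset: what is moved stays moved. The work goes in short steps, each a Python script; the robot and the scene stay as the last script left them, time stands still between calls to the robot, and variables do not carry over. Pictures are saved under pics/ and viewed, at most 10 in all, crops included, and the job is handed in when it is done.

```bash
mkdir -p pics; ls
python3 - <<'E'
from station import arm, grab_frame, spotter
import cv2, numpy as np
for n in ("scene","top","wrist"):
    f=grab_frame(n); cv2.imwrite(f"pics/{n}0.png",f["color"][:,:,::-1])
    for q in ("dry_box","lock_grip","lid_hinge","handle_grip","lid_handle","brown_bottle","bench_timer"):
        r=spotter.mark_of(f,q)
        print(n,q,[(np.round(d["xyz"],4).tolist(),round(d["confidence"],2)) for d in r[:2]])
    if n!="wrist": print(np.round(f["intrinsics"],1).tolist(), np.round(-f["R"].T@f["t"],3))
a=cv2.imread("pics/scene0.png");b=cv2.imread("pics/top0.png")
cv2.imwrite("pics/both0.png",cv2.resize(np.vstack([a,b]),(480,600)))
o=arm.observe();print(o["t"],o["tool_rot"],o["force"])
E
```

```text
pics
scene dry_box [([0.5309, -0.1757, -0.0], 0.96)]
scene lock_grip [([0.4373, -0.1842, 0.107], 0.56)]
scene lid_hinge [([0.5906, -0.1798, 0.0611], 0.88)]
scene handle_grip [([0.4921, -0.1739, 0.1022], 0.72), ([0.522, -0.3231, 0.0027], 0.47)]
scene lid_handle [([0.4968, -0.1732, 0.1047], 0.52)]
scene brown_bottle [([0.5468, -0.0511, -0.0045], 0.66)]
scene bench_timer [([0.5217, -0.3245, 0.0043], 0.77)]
[[370.8, 0.0, 318.6], [0.0, 370.8, 200.7], [0.0, 0.0, 1.0]] [-0.139 -0.133  0.629]
top dry_box [([0.5229, -0.1773, 0.0017], 0.57), ([0.5475, -0.0535, 0.0001], 0.38)]
top lock_grip [([0.43, -0.1866, 0.1027], 0.75)]
top lid_hinge [([0.5949, -0.1809, 0.0644], 0.96), ([0.5202, -0.3224, -0.0018], 0.64)]
top handle_grip [([0.4912, -0.1709, 0.1005], 0.66)]
top lid_handle [([0.4929, -0.1739, 0.1042], 0.66)]
top brown_bottle []
top bench_timer [([0.5209, -0.3245, 0.0013], 0.6)]
[[428.8, 0.0, 322.0], [0.0, 428.8, 197.2], [0.0, 0.0, 1.0]] [ 0.323 -0.224  0.922]
wrist dry_box []
wrist lock_grip []
wrist lid_hinge []
wrist handle_grip []
wrist lid_handle []
wrist brown_bottle []
wrist bench_timer []
1.2 [[-9.38400130e-01  3.45550568e-01  3.31430334e-05]
 [ 3.45550568e-01  9.38400130e-01  2.45827686e-05]
 [-2.26068372e-05  3.45210673e-05 -9.99999999e-01]] [0.85269062 0.33526115 0.08060046]
```

View pics/both0.png

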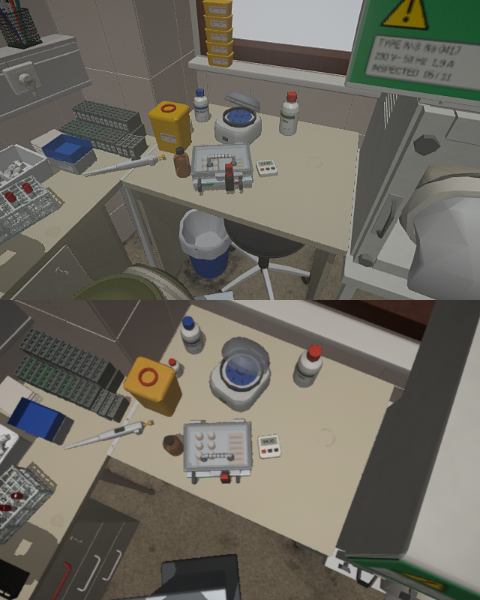

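Run:
```python
import cv2,numpy as np
a=cv2.imread("pics/top0.png")[150:350,270:570]
cv2.imwrite("pics/topc.png",cv2.resize(a,None,fx=2.6,fy=2.6,interpolation=cv2.INTER_CUBIC))
```

```text
(no output)
```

View pics/scene0.png

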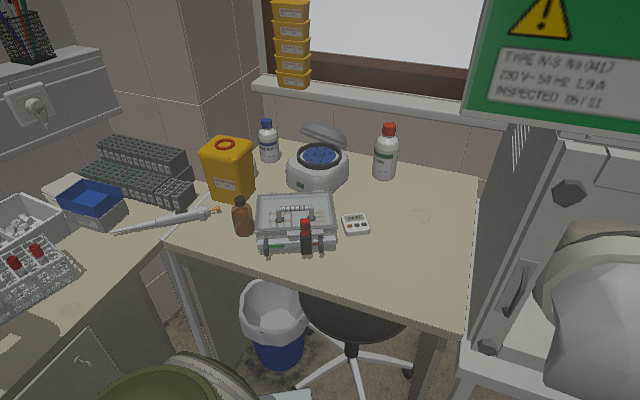

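```bash
cat > h.py <<'E'
from station import arm, grab_frame, spotter
import cv2, numpy as np
def Rz(yaw):  # tool down, tool y at angle yaw (deg) from world x
    a=np.radians(yaw); y=np.array([np.cos(a),np.sin(a),0]); z=np.array([0,0,-1.]); return np.c_[np.cross(y,z),y,z]
def proj(f,o,X):
    "world points -> wrist pixels (equidistant)"
    T=f["T_tool_cam"]; P=(np.asarray(X)-o["tool_pos"])@o["tool_rot"]; P=(P-T[:3,3])@T[:3,:3]
    r=np.hypot(P[:,0],P[:,1]); th=np.arctan2(r,P[:,2]); K=f["intrinsics"]
    return np.c_[K[0,2]+K[0,0]*th*P[:,0]/r, K[1,2]+K[1,1]*th*P[:,1]/r]
E
python3 - <<'E'
from h import *
p0=arm.observe()["tool_pos"]
arm.line_to(p0+[0,0,0.05])
best=None
for yaw in (0,180,90,-90):
    for x in ((0.40,-0.18,0.30),):
        q=arm.solve_ik(x,Rz(yaw)); print(yaw,q is not None and np.round(q,1))
arm.move_to((0.40,-0.18,0.30),Rz(90) if arm.solve_ik((0.40,-0.18,0.30),Rz(90)) is not None else Rz(-90))
for i,p in enumerate([(0.40,-0.22,0.30),(0.40,-0.12,0.30)]):
    arm.line_to(p); o=arm.observe(); f=grab_frame("wrist"); cv2.imwrite(f"pics/w{i}.png",f["color"][:,:,::-1])
    np.savez(f"w{i}.npz",pos=o["tool_pos"],rot=o["tool_rot"],T=f["T_tool_cam"],K=f["intrinsics"])
    for q in ("dry_box","lock_grip","lid_hinge","handle_grip","brown_bottle","bench_timer"):
        r=spotter.mark_of(f,q)
        print(q,[(np.round(d["xyz"],4).tolist(),round(d["confidence"],2)) for d in r[:2]])
print(np.round(f["T_tool_cam"],3).tolist(),f["intrinsics"].tolist(),arm.observe()["t"])
E
```

```text
0 [-39.6   4.4  93.1  -0.   82.4 -39.6]
180 [-39.6   4.4  93.1  -0.   82.4 140.4]
90 [ -39.6    4.4   93.1   -0.    82.4 -129.6]
-90 [-39.6   4.4  93.1  -0.   82.4  50.4]
dry_box [([0.5278, -0.1776, -0.0003], 0.73), ([0.5219, -0.3269, 0.0039], 0.21)]
lock_grip []
lid_hinge []
handle_grip [([0.4961, -0.1756, 0.1018], 0.81)]
brown_bottle []
bench_timer [([0.521, -0.3256, 0.0012], 0.86)]
dry_box [([0.5277, -0.1764, 0.0014], 0.71)]
lock_grip []
lid_hinge []
handle_grip [([0.4963, -0.1773, 0.1], 0.9), ([0.5468, -0.0454, 0.0007], 0.4)]
brown_bottle [([0.5459, -0.0492, 0.0002], 0.89)]
bench_timer [([0.5228, -0.326, 0.0011], 0.9), ([0.4317, -0.1902, 0.1037], 0.57)]
[[-0.0, -0.965, -0.261, 0.065], [1.0, -0.001, 0.001, 0.0], [-0.001, -0.261, 0.965, -0.146], [0.0, 0.0, 0.0, 1.0]] [[309.70691628693146, 0.0, 322.0743053922002], [0.0, 309.70691628693146, 201.5616265178555], [0.0, 0.0, 1.0]] 6.125
```

View pics/w0.png

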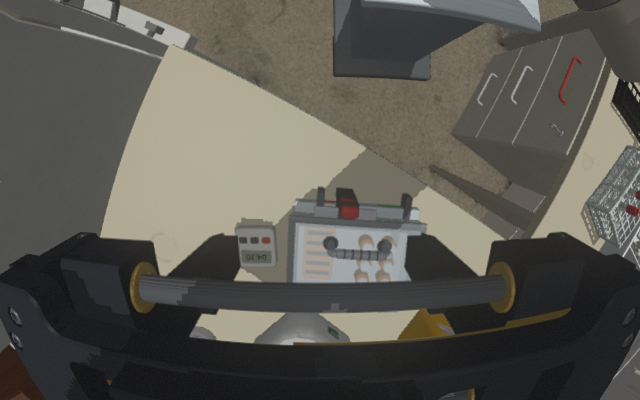

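View pics/w1.png

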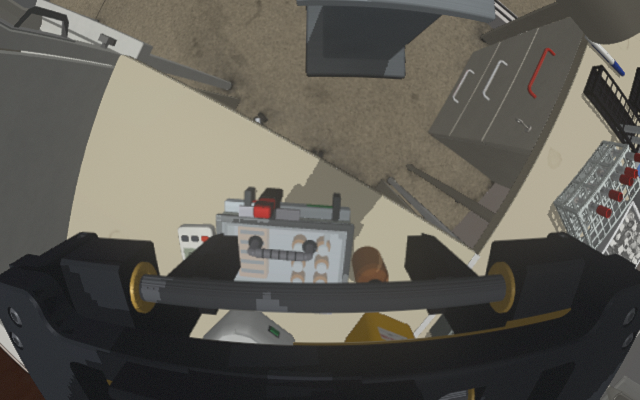

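Run:
```python
import cv2,numpy as np
L=lambda n,x,y,w,h,s:cv2.resize(cv2.imread(f"pics/{n}.png")[y:y+h,x:x+w],None,fx=s,fy=s,interpolation=cv2.INTER_CUBIC)
a=L("w0",280,180,150,100,2.6);b=L("w1",205,180,150,100,2.6);c=L("scene0",240,180,110,84,3.5);d=L("top0",235,155,110,84,3.5)
cv2.imwrite("pics/crops.png",np.vstack([np.hstack([a,b]),np.hstack([c,d,np.zeros((294,10,3),np.uint8)])]))
print(cv2.imread("pics/crops.png").shape)
```

```text
(554, 780, 3)
```

View pics/crops.png

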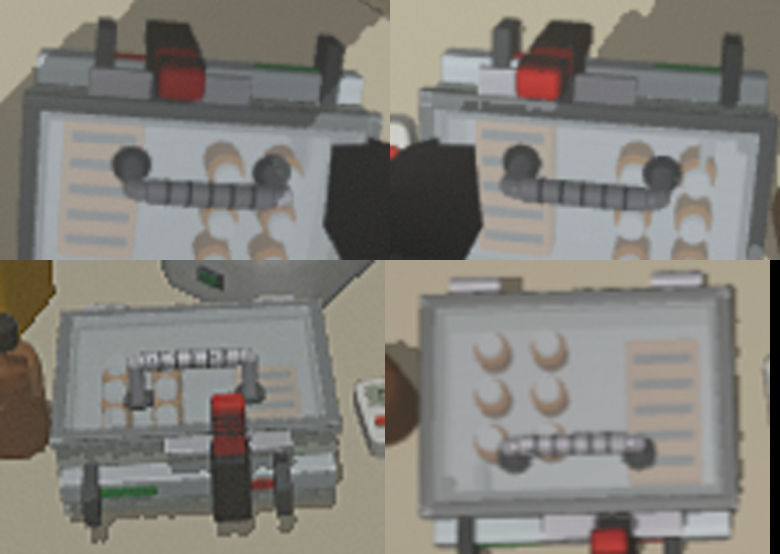

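```bash
cat > tri.py <<'E'
from h import *
def rays():
    V={}
    for n in ("scene","top"):
        f=grab_frame(n); R,t,K=f["R"],f["t"],f["intrinsics"]
        V[n]=lambda uv,R=R,t=t,K=K:(-R.T@t, R.T@np.linalg.solve(K,[*uv,1]))
    for n in ("w0","w1"):
        d=np.load(n+".npz")
        def g(uv,d=d):
            K,T=d["K"],d["T"]; v=(np.array(uv)-K[:2,2])/K[0,0]; th=np.hypot(*v)
            c=np.r_[v/th*np.sin(th),np.cos(th)]
            return d["pos"]+d["rot"]@T[:3,3], d["rot"]@T[:3,:3]@c
        V[n]=g
    return V
def tri(V,obs):
    A=np.zeros((3,3));b=np.zeros(3);L=[]
    for n,uv in obs.items():
        o,d=V[n](uv);d=d/np.linalg.norm(d);P=np.eye(3)-np.outer(d,d);A+=P;b+=P@o;L.append((o,P))
    X=np.linalg.solve(A,b); return X,[round(1e3*np.linalg.norm(P@(X-o)),1) for o,P in L]
E
python3 - <<'E'
from tri import *
V=rays()
w0=lambda x,y:(280+x/2.6,180+y/2.6); w1=lambda x,y:(205+(x-390)/2.6,180+y/2.6)
s=lambda x,y:(240+x/3.5,180+(y-260)/3.5); t=lambda x,y:(235+(x-385)/3.5,155+(y-260)/3.5)
P=dict(hR=dict(w0=w0(128,187),w1=w1(506,187),scene=s(256,353),top=t(648,444)),
 hL=dict(w0=w0(285,196),w1=w1(665,200),scene=s(133,361),top=t(505,447)),
 fin=dict(w0=w0(182,83),w1=w1(540,82),scene=s(228,403),top=t(610,540)),
 stopR=dict(w0=w0(108,84),w1=w1(506,48)) , stopL=dict(w0=w0(328,88),w1=w1(732,88)),
 lidFL=dict(w0=w0(388,112),w1=w1(773,120),top=t(731,518)) if 0 else dict(scene=s(57,440),top=t(420,512)),
 lidFR=dict(scene=s(340,418),top=t(733,510)),
 lidBL=dict(scene=s(62,310),top=t(420,295)), lidBR=dict(scene=s(318,300),top=t(735,288)))
for k,o in P.items():
    X,e=tri(V,o); print(k,np.round(X,4),e)
for n in ("scene","top"):
  f=grab_frame(n)
  for q in ("lock","lid_handle"):
    m=spotter.silhouettes(f,q); print(n,q,[(round(d["confidence"],2),np.argwhere(d["mask"]).mean(0)[::-1].round(1).tolist(),int(d["mask"].sum())) for d in m[:2]])
E
```

```text
hR [ 0.4898 -0.2125  0.1028] [np.float64(2.2), np.float64(3.7), np.float64(3.0), np.float64(3.1)]
hL [ 0.4959 -0.1356  0.1023] [np.float64(0.6), np.float64(2.4), np.float64(2.4), np.float64(1.4)]
fin [ 0.4362 -0.1889  0.1116] [np.float64(1.6), np.float64(1.3), np.float64(2.3), np.float64(1.0)]
stopR [ 0.4447 -0.2179  0.0568] [np.float64(9.2), np.float64(9.2)]
stopL [ 0.4627 -0.0998  0.0376] [np.float64(0.2), np.float64(0.2)]
lidFL [ 0.4687 -0.0829  0.0665] [np.float64(2.9), np.float64(2.9)]
lidFR [ 0.4494 -0.2608  0.0771] [np.float64(1.9), np.float64(1.9)]
lidBL [ 0.5978 -0.0908  0.07  ] [np.float64(1.7), np.float64(1.7)]
lidBR [ 0.5838 -0.2742  0.0673] [np.float64(1.1), np.float64(1.1)]
scene lock [(0.9, [305.1, 236.9], 362)]
scene lid_handle [(0.62, [294.2, 208.1], 155)]
top lock []
top lid_handle []
```

```bash
cat >> h.py <<'E'
YAW=-4.8
by=np.array([np.sin(np.radians(-YAW)),np.cos(np.radians(YAW)),0]); bx=np.array([by[1],-by[0],0])
G=arm.tcp_to_grasp
def st(m=""):
    o=arm.observe(); print(m,round(o["t"],2),np.round(o["tool_pos"],4),"F",np.round(o["force"],1),"w",round(o["grip_width"],4),"ff",np.round(o["finger_force"],1)); return o
E
python3 - <<'E'
from h import *
R=Rz(90+YAW); p=np.array([0.436,-0.189,0.106-G])
arm.move_gripper(0.06)
arm.move_to(p+[0,0,0.12],R)
print(arm.line_to(p+[0,0,0.03]), arm.line_to(p,speed=0.05,max_force=8)); st("down")
arm.move_gripper(0.0,effort=20); st("grip")
o=arm.observe()
hit=arm.line_to(o["tool_pos"]+0.09*by,speed=0.04,max_force=12); o=st(f"slid {hit}")
print("box y moved",(o["tool_pos"]-p)@by, "s", (o["tool_pos"]-[0.4377,-0.1693,0])@by)
f=grab_frame("scene"); cv2.imwrite("pics/s2.png",cv2.resize(f["color"][160:290,220:380,::-1],None,fx=4,fy=4))
print(spotter.mark_of(f,"lock_grip")[:1])
E
```

```text
False False
down 9.16 [ 0.4361 -0.1891  0.0874] F [ 0.1  0.9 -0.3] w 0.0598 ff 0.0
grip 9.84 [ 0.436  -0.189   0.0873] F [ 0.1 -0.1  0.8] w 0.0198 ff 20.0
slid True 11.43 [ 0.4413 -0.119   0.0873] F [-2.8 -5.4  3. ] w 0.0197 ff 20.0
box y moved 0.07017931331520898 s 0.0504061516543288
[{'xyz': [0.444, -0.118, 0.1063], 'confidence': 0.63}]
```

View pics/s2.png

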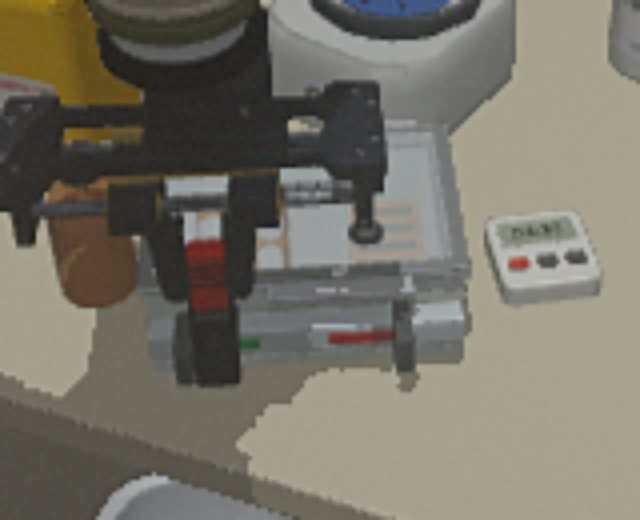

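Run:
```python
from h import *
arm.move_gripper(0.05); o=st("open")
arm.line_to(o["tool_pos"]+[0,0,0.06]); 
f=grab_frame("scene"); print("lock",spotter.mark_of(f,"lock_grip")[:1])
R=Rz(YAW); p=np.array([0.4945,-0.174,0.103-G])
arm.move_to(p+[0,0,0.07],R)
f=grab_frame("top"); print(spotter.mark_of(f,"lock_grip")[:1])
print(arm.line_to(p,speed=0.06,max_force=8)); st("down")
arm.move_gripper(0.0,effort=15); st("grip")
arm.move_gripper(0.0,effort=45); st("grip45")
f=grab_frame("scene"); cv2.imwrite("pics/s3.png",cv2.resize(f["color"][160:290,220:380,::-1],None,fx=4,fy=4))
```

```text
open 12.13 [ 0.4409 -0.119   0.0871] F [ 0.1  0.4 -0.3] w 0.05 ff 0.0
lock [{'xyz': [0.4435, -0.1146, 0.1114], 'confidence': 0.58}]
[]
False
down 15.57 [ 0.4947 -0.1741  0.0846] F [ 0.1 -0.8 -0.9] w 0.0503 ff 0.0
grip 16.24 [ 0.4928 -0.1737  0.0837] F [-9.  -0.8  0.9] w 0.0105 ff 14.7
grip45 16.46 [ 0.4928 -0.1737  0.0837] F [-8.4 -1.4  1.1] w 0.0095 ff 44.1
```

View pics/s3.png

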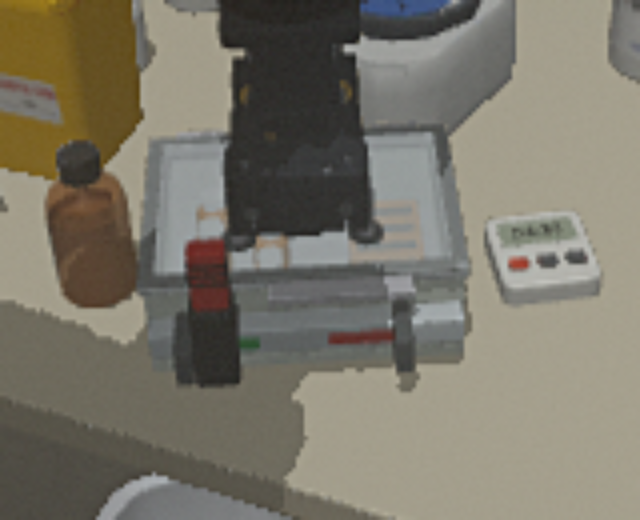

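Run:
```python
from h import *
h=np.array([0.4915,-0.1737,0.0845])   # TCP at shut lid
hinge=h+0.101*bx-[0,0,0.041]
r=np.hypot(.101,.041); a0=np.arctan2(.041,.101)
arm.line_to(h,speed=0.02); st("relax")
for th in (0.02,0.04,0.06,0.08,0.10,0.12,0.14,0.155):
    arm.line_to(hinge-r*np.cos(a0+th)*bx+[0,0,r*np.sin(a0+th)],speed=0.015); o=st(th)
    print("   est lid", round((o["tool_pos"][2]-0.0837)/0.101,3))
f=grab_frame("scene"); cv2.imwrite("pics/s4.png",cv2.resize(f["color"][160:290,220:380,::-1],None,fx=4,fy=4))
print(spotter.mark_of(f,"handle_grip")[:1],spotter.mark_of(f,"lock_grip")[:1])
```

```text
relax 16.81 [ 0.4928 -0.1738  0.0843] F [10.  -0.6 -9.5] w 0.01 ff 45.1
0.02 17.1 [ 0.4934 -0.1739  0.0858] F [ 11.3  -2.4 -13. ] w 0.0105 ff 45.6
   est lid 0.021
0.04 17.39 [ 0.4945 -0.174   0.0882] F [ 9.4 -1.6 -9.5] w 0.0093 ff 45.2
   est lid 0.045
0.06 17.68 [ 0.4956 -0.1741  0.0905] F [10.5 -0.6 -7.2] w 0.01 ff 44.9
   est lid 0.068
0.08 17.98 [ 0.4966 -0.1742  0.0924] F [10.2 -1.2 -7.1] w 0.0099 ff 45.0
   est lid 0.087
0.1 18.27 [ 0.4976 -0.1743  0.0943] F [10.  -0.5 -7.6] w 0.01 ff 45.0
   est lid 0.105
0.12 18.56 [ 0.4986 -0.1743  0.0962] F [10.4 -0.5 -9.2] w 0.0098 ff 45.1
   est lid 0.124
0.14 18.85 [ 0.4996 -0.1744  0.098 ] F [10.4 -1.8 -8.3] w 0.0101 ff 45.1
   est lid 0.142
0.155 19.11 [ 0.5005 -0.1745  0.0994] F [11.3 -1.  -9.8] w 0.0098 ff 45.1
   est lid 0.155
[] [{'xyz': [0.4407, -0.115, 0.1075], 'confidence': 0.85}]
```

View pics/s4.png

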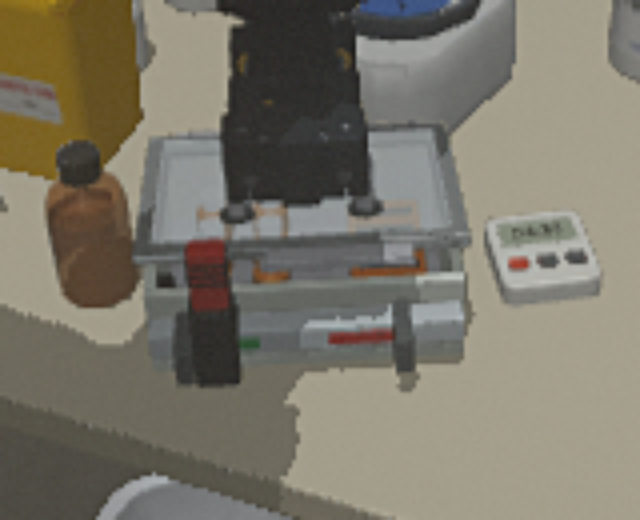

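The lid is ajar by about 2 cm, the lock sits against its left stop, and the bottle and timer haven't moved.

Run:
```python
from h import *
st("a"); arm.wait(0.7); st("b"); print(arm.hand_in())
```

```text
a 19.26 [ 0.5005 -0.1745  0.0994] F [10.7 -0.7 -9.4] w 0.0099 ff 45.1
b 19.96 [ 0.5005 -0.1745  0.0994] F [11.6 -1.5 -9.5] w 0.0102 ff 45.1
the job is handed in; nothing more can be done
None
```

I handed the job in at about 20 s with the lock against its left stop and the lid held by its handle at about 0.155 rad (roughly 2 cm up, estimated from the gripper height); the bottle and timer looked unmoved in the last picture, and no verdict came back.

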